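# Uncover the collars in a tray pile and load the run-out post

### The job

Lift the top tray, with its two parts still in it, off the pile by its handle and set it down gently, flat on the rimmed plate inside the raised rim. Then take the two steel collars out of the tray this uncovers and lower them gently onto the short post, the wide collar first and the tall one on top of it, both fully home. Leave the rest of the pile nested as it is and everything else where it stands.

Things in the scene. Friction and masses are not known exactly. Their poses are not given: they have to be found in the camera images.
- top_tray: Uppermost white plastic tray of the pile, 200 (x) x 140 (y) mm, rim 52 mm and inner floor 10 mm above its underside. Its foot (lowest 6 mm, 186 x 126 mm) sits in the mouth of the tray below. Two compartments, divider across x = 0, holding roller and parallel. Handle bar over the divider (see tray_handle). 0.3 kg, 0.7 kg with its parts. Origin: centre of the underside, z up.
- tray_handle (a point): Centre of the top tray's handle bar, 79 mm above the tray's underside. The bar runs along y, 112 mm long, 12 mm thick in x, 22 mm high (68 to 90 mm above the underside), on posts at y = +-50 mm; squeeze it along x. Axes as the top tray.
- lower_tray: Tray under the top one: same but no handle, origin (centre of underside, z up) 46 mm lower. Inner floor 10 mm, rim 52 mm above its underside; inside 192 (x) x 132 (y) mm; divider 24 mm high across x = 0. A collar lies flat in each compartment near x = +-48 mm, y = 0; which is where varies. Finger room on their +y and -y sides. 0.6 kg, loosely nested on the bottom tray.
- pile_base: Bottom tray of the pile, empty, fixed to the bench; same size; origin at the centre of its underside on the bench, z up, x along its 200 mm length.
- roller: Plain steel cylinder 38 mm in diameter, 30 mm high, standing in one compartment of the top tray. Origin: centre of its underside.
- parallel: Plain steel bar 24 x 80 x 20 mm (x, y, z), lying in the other compartment of the top tray. Origin: centre of its underside.
- wide_collar: Steel collar, the wider and lower of the two: 66 mm outside, 28 mm bore, 24 mm high, about 0.42 kg. Origin: centre of its lower face, z along the bore.
- tall_collar: Steel collar, the narrower and taller of the two: 52 mm outside, 28 mm bore, 30 mm high, about 0.30 kg. Origin: centre of its lower face, z along the bore.
- plate: Fixed dark steel plate on the bench, 250 (x) x 190 (y) mm, top 10 mm above the bench, with an aluminium rim 10 mm wide standing 8 mm above the plate; 230 x 170 mm inside the rim, so the tray has 15 mm to spare all round. Origin: centre of the underside at bench height, z up.
- post: Fixed fixture: dark steel base disc 100 mm across and 10 mm thick with a steel post 24 mm in diameter standing in its middle; the post's tip is 58 mm above the bench, its last 8 mm tapers to 14 mm. Collars rest on the disc. Origin: centre of the underside at bench height, z up.
- screwdriver: Bystander, to be left alone: black-handled screwdriver 170 mm long lying between robot and post.
- vee_block: Bystander: steel vee block 70 x 50 x 41 mm beyond the post. Origin: centre of underside.
- oil_bottle: Bystander: white bottle, 52 mm across, 130 mm high, on the right (-y) of the bench. Origin: centre of underside.
- plug_gauge: Bystander: plug gauge with black body 100 mm long, 170 mm over its steel ends, lying at the back of the bench. Origin: centre of underside.
Things that resemble listed ones, but are neither listed nor needed, are in the scene too. What is shaped like the post but purple is not meant.

How it is judged (in metres and radians):
On the way, in this order (a step that is already met when the one before it is completed fails the run):
1. the top tray stands flat on the plate inside the rim, let go, with roller and parallel still in it (x of top_tray in the frame of plate between -0.022 and 0.022 m and y of top_tray in the frame of plate between -0.022 and 0.022 m and z of top_tray in the frame of plate below 0.0125 m and angle between top_tray's own z axis and vertical below 0.03 rad and contact force between the fingers and top_tray below 0.05 N and x of roller in the frame of top_tray between -0.1 and 0.1 m and y of roller in the frame of top_tray between -0.07 and 0.07 m and z of roller in the frame of top_tray between 0.004 and 0.04 m and x of parallel in the frame of top_tray between -0.1 and 0.1 m and y of parallel in the frame of top_tray between -0.07 and 0.07 m and z of parallel in the frame of top_tray between 0.004 and 0.04 m), for 0.2 s.
2. the wide collar is fully home on the post, on the base disc (horizontal distance between wide_collar and post below 0.004 m and z of wide_collar in the frame of post between 0.007 and 0.0125 m and angle between wide_collar's own z axis and vertical below 0.05 rad), for 0.2 s.
At the end, for the whole second after the job is handed in: Top tray flat on the plate inside the rim (centre within 22 mm), either way round, roller and parallel in it; wide collar on the fixture disc, tall collar on it, both round the post (within 4 mm, 2.5 mm of full depth); lower tray still nested (within 8 mm); all released and at rest (all of step 1 and all of step 2 and horizontal distance between tall_collar and post below 0.004 m and z of tall_collar in the frame of post between 0.031 and 0.0365 m and angle between tall_collar's own z axis and vertical below 0.05 rad and linear speed of each of top_tray, wide_collar, tall_collar, roller, parallel below 0.02 m/s and x of lower_tray in the frame of pile_base between -0.008 and 0.008 m and y of lower_tray in the frame of pile_base between -0.008 and 0.008 m and z of lower_tray in the frame of pile_base below 0.049 m and angle between lower_tray's own z axis and vertical below 0.03 rad); the robot touches nothing.
It fails at once if the tray is dropped or slammed on the plate: faster than 0.45 m/s within 20 mm of it (horizontal distance between top_tray and plate below 0.1 m and z of top_tray in the frame of plate below 0.03 m and linear speed of top_tray above 0.45 m/s).
It fails at once if a collar is dropped or rammed down the post: faster than 0.45 m/s on it ((horizontal distance between wide_collar and post below 0.01 m and z of wide_collar in the frame of post below 0.045 m and linear speed of wide_collar above 0.45 m/s) or (horizontal distance between tall_collar and post below 0.01 m and z of tall_collar in the frame of post below 0.052 m and linear speed of tall_collar above 0.45 m/s)).
It fails at once if a bystander (screwdriver, vee block, bottle, plug gauge) is moved by more than 25 mm (distance of any of screwdriver, vee_block, oil_bottle, plug_gauge from where it was at the start of the episode above 0.025 m).
It also fails if it takes over 69 s, if anything falls off the work surface, if the arm or the gripper's body presses on something with over 40 N, if the wrist force passes 120 N, or if a joint passes its speed limit or range.

### The arm

A 6-joint arm with a two-finger parallel gripper is mounted at the origin on the work surface. World frame = base frame: x ahead of the robot, y to its left, z up, the work surface at z = 0. Lengths are in mm, angles in rad, forces in N, time in s.
With the tool pointing down it reaches from about 350 to 975 mm from the base axis. Payload 17.4 kg.
Tool frame: the origin (TCP) lies at the very end of the fingers, on their centre line; the grasp point (between the pads) lies 19 mm behind it (arm.grasp_offset is the distance from the TCP to the grasp point, in mm); z points along the fingers, y is the line along which they close (so a half turn about z gives the same grasp; the last joint's range is limited). The gripper opens to 85 mm and grips with 20 to 120 N. Pads are 22 mm wide; open, the fingers measure 114 mm over their backs; the gripper's body (76 mm by 85 mm) begins 54 mm behind the grasp point. The pads swing forward as they close: fully open they stand 13 mm farther back than shut.
Start: joints at [1.219, 0.116, 1.442, -0, 1.584, -0.038], TCP at [208.364, 642.041, 209.903] pointing down, gripper open.
Joint ranges: [-2.83, 2.83], [-0.83, 2.19], [0.07, 2.5], [-1.14, 4.28], [0.01, 3], [-2.97, 2.97]. Speed limits (rad/s): [1.89, 1.89, 2.22, 3.14, 3.14, 3.14].

### API

Orientations are given as a rotation vector (axis times angle).
In Python, from station import arm gives the robot as it stands.
- The arm moves only by the tool step_arm, never from a script. Its argument "series" is a list of rows, each a list of 4 numbers: the shift along the world's x, y, z as a fraction of full scale, then the turn about the world's z as a fraction of full scale. In form: [[x, y, z, twist], ...]. A call has 1 to 8 rows; each row shifts and turns the commanded pose from where the row before left it; what a row does not reach is not made up. Full scale, the value 1, is 0.025 m for a shift and 6 degrees for a turn. A row lasts 1/12 s, in which the tool goes at most 41.7 mm and 7.16 degrees, less where a joint would pass 70% of its speed; a pose out of reach is approached as far as the arm can. A call with a number of a shift or a turn outside -1 to 1 is refused whole. A call with a gripper value outside its range is refused whole. "hand" is the opening, from 0 (shut) to 1 (fully open), set as the call begins (left out, the last holds). The fingers move at their own pace and stop on an object; "newtons" is the grip in N (left out, the last holds). Time passes only in rows, so rows that do not move let the fingers close. It gives the time, the measured TCP pose, the force, the opening and the grip force at its end, in the units of the state.
- arm.read_state(): the state, without advancing time (a new reading comes with each control period).
- arm.grab_frame(name): name is "scene" or "top" or "wrist"; returns the picture (480x640x3 uint8, red, green, blue); there is no depth.
- arm.camera_model(name): a dict with "intrinsics" (3x3 intrinsics, pixels), "R" (3x3) and "t" (3): a world point X has camera coordinates R X + t. Camera axes: x right, y down, z forward; pixel columns grow to the right and rows downward; lengths in mm; the calibration is good to about 2 mm. A picture is of the moment at which its call begins: read the wrist's pose just before it. camera_model takes no time and is no camera call; for the wrist camera it gives the pose at the moment of the call.
- arm.job_done(): hands the job in; it is judged then, once.
The state is a dict: "t": time; "joints": joint angles; "qd": joint speeds; "joint_torque": joint torques, N m; "eef_pos": TCP position; "tcp_rot": TCP orientation; "wrist_force": force on the tool from outside, world axes, zero at the start; "torque": the same for the moment, N m; "gripper_width": finger opening in mm; "grasp_force": force on a finger pad.
Only numpy, scipy, OpenCV 4.12 (cv2) and the standard library are available. Lean on these libraries where they do the work, as an engineer would, in place of code of your own. Each camera call takes 0.05 s, during which the arm holds its last target. There are 200 camera calls.

## Working session

There is one attempt and no reset: what is moved stays moved. The work goes in short steps, Python scripts to look and compute and a tool call to move; the robot and the scene stay as the last step left them, time stands still between calls to the robot, and variables do not carry over. Pictures are saved under pics/ and viewed, at most 10 in all, crops included, and the job is handed in when it is done.

Besides the shell and the picture viewer there is one more tool, called after "Call:" as name(argument=value, ...) on one line, values as JSON. step_arm: Moves the arm, as the interface text tells. Its arguments: {"type":"object","properties":{"series":{"type":"array","items":{"type":"array","items":{"type":"number"}}},"hand":{"type":"number"},"newtons":{"type":"number"}},"required":["series"]}

```bash
ls; mkdir -p pics; python3 - <<'E'
from station import arm
import cv2
for n in ("scene","top"):
    cv2.imwrite(f"pics/{n}0.png",arm.grab_frame(n)[:,:,::-1])
    m=arm.camera_model(n);print(n,m["intrinsics"],m["R"],m["t"])
s=arm.read_state();print(s["t"],s["eef_pos"],s["tcp_rot"],s["gripper_width"])
E
```

```text
pics
scene [[544.48994969   0.         316.23276869]
 [  0.         544.48994969 238.18590901]
 [  0.           0.           1.        ]] [[ 0.1311583   0.99133206 -0.0076314 ]
 [ 0.54015775 -0.07791627 -0.83794908]
 [-0.8312804   0.10578182 -0.54569507]] [  24.72612048 -182.0715237  1848.24282174]
top [[456.1390791    0.         323.07496838]
 [  0.         456.1390791  233.12135978]
 [  0.           0.           1.        ]] [[ 0.02723463 -0.99962411 -0.00314993]
 [-0.99550992 -0.0268365  -0.09077335]
 [ 0.09065469  0.00560796 -0.9958666 ]] [-125.21469021  575.55593938 1016.36468186]
0.1 [208.27716892 641.87347475 209.22965362] [-4.90802370e-01 -3.10281701e+00  1.59261325e-03] 85.25312431362356
```

View pics/top0.png

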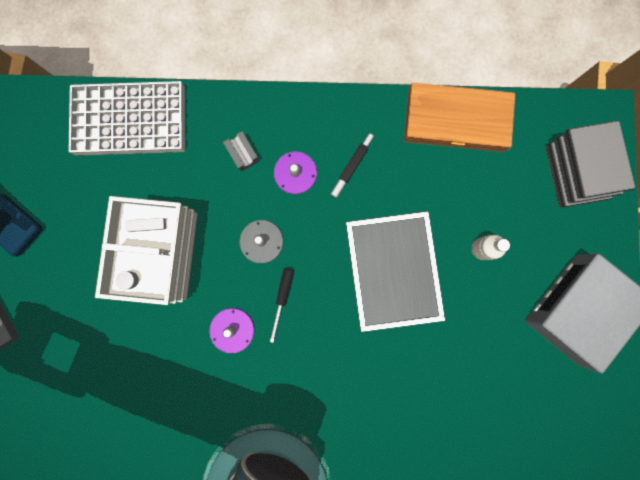

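View pics/scene0.png

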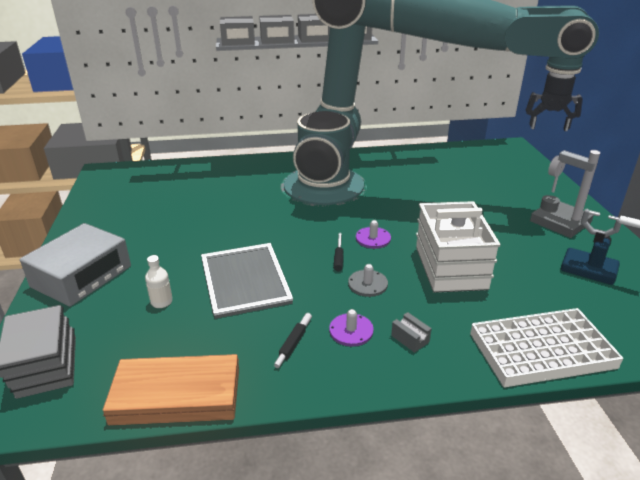

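```bash
python3 - <<'E'
import cv2
im=cv2.imread("pics/top0.png")
r=lambda c:cv2.resize(c,None,fx=4,fy=4,interpolation=cv2.INTER_CUBIC)
cv2.imwrite("pics/c1.png",r(im[190:312,90:290]))
cv2.imwrite("pics/c2.png",r(im[200:340,335:455]))
E
```

```text
(no output)
```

View pics/c1.png

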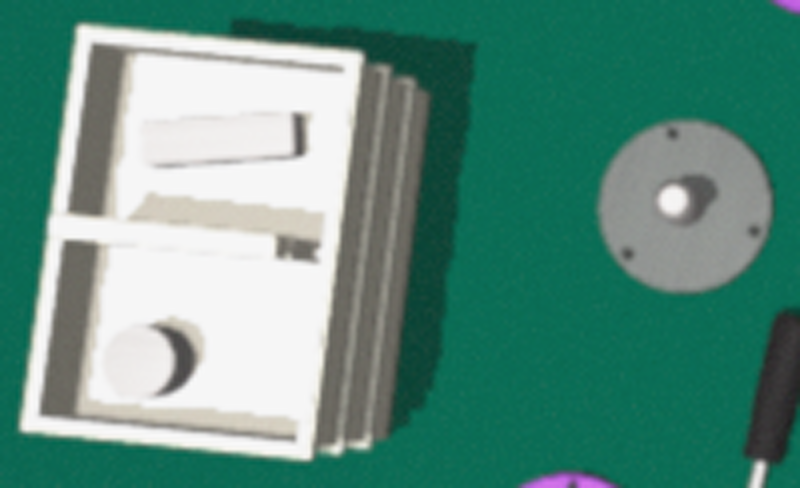

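View pics/c2.png

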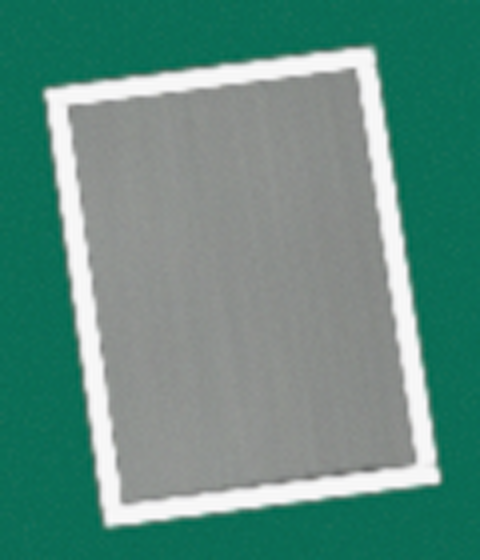

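The crops show the top tray rim corners at c1 (78,24), (363,50), (312,460) and (20,430), the disc centred at (685,206), and the post tip at (674,200). The plate's outer corners are at c2 (44,90), (374,46), (440,482) and (106,526).

```bash
cat > h.py <<'E'
import numpy as np
from station import arm
def back(name,pts,z,m=None):
    m=m or arm.camera_model(name);K,R,t=map(np.array,(m["intrinsics"],m["R"],m["t"]))
    p=np.c_[np.atleast_2d(pts),np.ones(len(np.atleast_2d(pts)))]
    d=(R.T@np.linalg.inv(K)@p.T).T; c=-R.T@t
    return (c+d*((z-c[2])/d[:,2])[:,None])[:,:2]
E
python3 - <<'E'
from h import *
from scipy.spatial.transform import Rotation as Rn
c1=lambda p:np.array(p)/4+[90-.375,190-.375]
c2=lambda p:np.array(p)/4+[335-.375,200-.375]
for n,q in(("tray",back("top",c1([(78,24),(363,50),(312,460),(20,430)]),144)),("plate",back("top",c2([(44,90),(374,46),(440,482),(106,526)]),18))):
    e=np.roll(q,-1,0)-q
    print(n,q.round(1).tolist(),q.mean(0).round(1),np.linalg.norm(e,axis=1).round(),np.degrees(np.arctan2(e[:,1],e[:,0])).round(1))
print("disc",back("top",c1([(685,206)]),10),"tip",back("top",c1([(674,200)]),58))
s=arm.read_state();print(Rn.from_rotvec(s["tcp_rot"]).as_matrix().round(3))
E
```

```text
tray [[633.1, 328.9], [623.6, 182.5], [416.2, 196.5], [427.0, 343.6]] [525.  262.9] [147. 208. 148. 207.] [-93.7 176.1  85.8  -4.1]
plate [[606.3, -160.9], [637.0, -350.8], [389.4, -389.7], [359.7, -201.5]] [ 498.1 -275.7] [192. 251. 191. 250.] [ -80.8 -171.1   99.     9.3]
disc [[557.68751091  34.11055872]] tip [[557.50372321  33.5182237 ]]
[[-0.951  0.309 -0.   ]
 [ 0.309  0.951 -0.001]
 [ 0.    -0.001 -1.   ]]
```

```bash
python3 - <<'E'
import cv2
im=cv2.imread("pics/scene0.png")
cv2.imwrite("pics/c3.png",cv2.resize(im[195:300,405:505],None,fx=5.5,fy=5.5,interpolation=cv2.INTER_CUBIC))
E
```

```text
(no output)
```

View pics/c3.png

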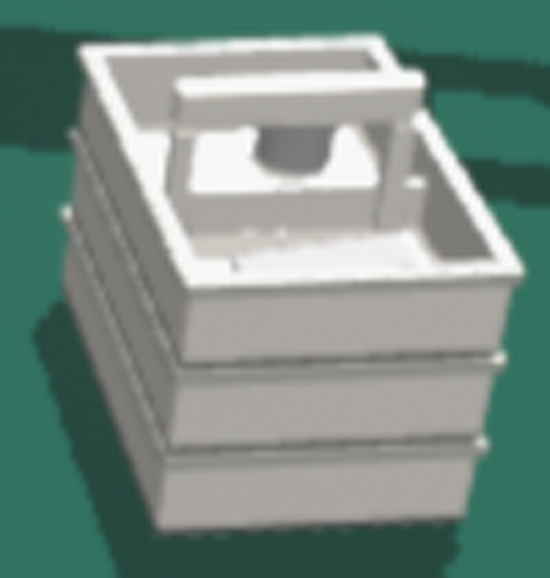

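Scene crop c3 shows a pile of three trays, with rim corners at (80,47), (383,38), (522,270) and (190,287). I'll triangulate to check the rim height.

```bash
python3 - <<'E'
from h import *
import cv2
P=[]
for n in("top","scene"):
    m=arm.camera_model(n);P.append(np.array(m["intrinsics"])@np.c_[m["R"],m["t"]])
a=np.array([(78,24),(363,50),(312,460),(20,430)])/4+[89.625,189.625]
b=np.array([(522,270),(190,287),(80,47),(383,38)])/5.5+[404.6,194.6]
X=cv2.triangulatePoints(P[0],P[1],a.T.astype(float),b.T.astype(float));print((X[:3]/X[3]).T.round(1))
for z in(144,): 
    q=back("scene",b,z);e=np.roll(q,-1,0)-q;print(q.round(1),q.mean(0),np.linalg.norm(e,axis=1))
q=back("scene",np.array([(158,530),(465,520)])/5.5+[404.6,194.6],0);print("foot",q)
# handle
h1=back("top",np.array([(48,227),(278,250)])/4+[89.625,189.625],182);h2=back("scene",np.array([(178,90),(422,78)])/5.5+[404.6,194.6],182);print(h1,h2)
E
```

```text
[[632.7 327.2 145.1]
 [623.7 182.8 143.8]
 [416.1 196.6 143.6]
 [426.9 344.6 142.6]]
[[631.6 327. ]
 [624.  182.9]
 [416.7 196.3]
 [429.3 343.6]] [525.39460946 262.43808544] [144.2867732  207.66137529 147.75494002 202.94297964]
foot [[608.9151923  189.99413586]
 [621.53439021 330.59091765]]
[[527.1572309  318.19510564]
 [519.0385444  205.918566  ]] [[525.56547307 205.24357637]
 [530.97503949 316.36811696]]
```

Call:
step_arm(series=[[0.79,-0.95,0.05,-0.79],[0.79,-0.95,0.05,-0.79],[0.79,-0.95,0.05,-0.79],[0.79,-0.95,0.05,-0.79],[0.79,-0.95,0.05,-0.79],[0.79,-0.95,0.05,-0.79],[0.79,-0.95,0.05,-0.79],[0.79,-0.95,0.05,-0.79]], hand=1)

```text
t: 0.77
eef_pos: [367.0, 450.7, 219.7]
tcp_rot: [-1.478, -2.772, 0.001]
wrist_force: [0.1, 1.0, -0.9]
gripper_width: 85.4
grasp_force: 0.0
```

Call:
step_arm(series=[[0.79,-0.95,0.05,-0.79],[0.79,-0.95,0.05,-0.79],[0.79,-0.95,0.05,-0.79],[0.79,-0.95,0.05,-0.79],[0.79,-0.95,0.05,-0.79],[0.79,-0.95,0.05,-0.79],[0.79,-0.95,0.05,-0.79],[0.79,-0.95,0.05,-0.79]])

```text
t: 1.43
eef_pos: [525.0, 260.6, 229.7]
tcp_rot: [-2.299, -2.141, 0.0]
wrist_force: [-0.4, -0.1, -1.1]
gripper_width: 85.7
grasp_force: 0.0
```

Call:
step_arm(series=[[0,0,0,0],[0,0,0,0],[0,0,0,0]])

```text
t: 1.68
eef_pos: [524.2, 262.1, 229.6]
tcp_rot: [-2.293, -2.147, 0.001]
wrist_force: [0.2, -0.2, 0.2]
gripper_width: 85.5
grasp_force: 0.0
```

```bash
python3 - <<'E'
from h import *
import cv2
from scipy.spatial.transform import Rotation as Rn
s=arm.read_state();m=arm.camera_model("wrist");im=arm.grab_frame("wrist")[:,:,::-1].copy()
K,R,t=map(np.array,(m["intrinsics"],m["R"],m["t"]))
def pr(X): p=K@(R@np.array(X)+t);return p[:2]/p[2]
# predicted handle corners at z182
c,sn=np.cos(np.radians(-4)),np.sin(np.radians(-4))
q=[]
for u,v in((-6,-56),(6,-56),(6,56),(-6,56)):
    q.append(pr([525+c*u-sn*v,262.7+sn*u+c*v,182]))
cv2.polylines(im,[np.int32(q)],True,(0,0,255),1)
cv2.imwrite("pics/w1.png",im)
print(s["eef_pos"],Rn.from_rotvec(s["tcp_rot"]).as_matrix().round(3).tolist())
E
```

```text
[524.15167629 262.14383335 229.56827418] [[0.066, 0.998, -0.001], [0.998, -0.066, -0.0], [-0.0, -0.001, -1.0]]
```

View pics/w1.png

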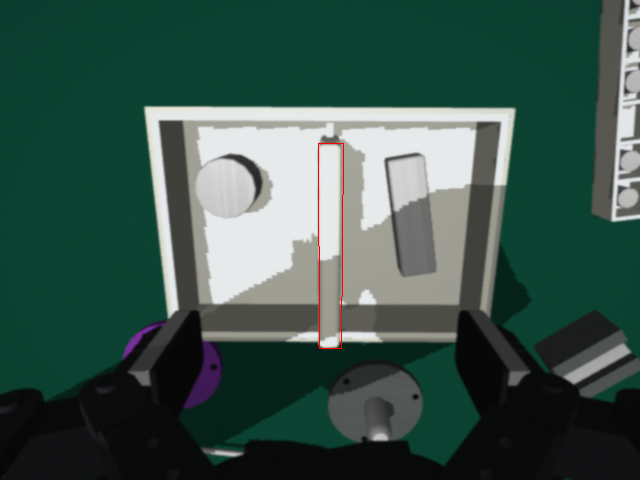

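The predicted handle outline (red, columns 318–343, rows 143–348) lies right on the bar in the wrist view, so I can descend and grip.

Call:
step_arm(series=[[0.03,0.02,-0.8,0],[0,0,-0.8,0],[0,0,-0.8,0],[0,0,-0.5,0],[0,0,-0.2,0],[0,0,0,0],[0,0,0,0]])

```text
t: 2.32
eef_pos: [525.2, 263.0, 153.3]
tcp_rot: [2.293, 2.147, 0.001]
wrist_force: [0.3, -0.3, 0.2]
gripper_width: 85.2
grasp_force: 0.0
```

Call:
step_arm(series=[[0,0,0,0],[0,0,0,0],[0,0,0,0],[0,0,0,0],[0,0,0,0],[0,0,0,0],[0,0,0,0],[0,0,0,0]], hand=0, newtons=80)

```text
t: 2.98
eef_pos: [525.2, 262.6, 152.9]
tcp_rot: [2.294, 2.146, 0.001]
wrist_force: [-2.7, -0.0, 5.1]
gripper_width: 9.3
grasp_force: 78.9
```

Call:
step_arm(series=[[0,0,0.1,0],[0,0,0.2,0],[0,0,0.3,0],[0,0,0.5,0],[0,0,0.6,0],[0,0,0.7,0],[0,0,0.6,0],[0,0,0.2,0]])

```text
t: 3.65
eef_pos: [525.8, 262.9, 236.4]
tcp_rot: [2.293, 2.145, 0.006]
wrist_force: [0.3, 0.2, -6.8]
gripper_width: 9.2
grasp_force: 78.4
```

```bash
python3 - <<'E'
from h import *
import cv2
s=arm.read_state();a=arm.grab_frame("scene")[150:340,300:600];b=arm.grab_frame("wrist")
im=np.hstack([cv2.resize(a,(480,304)),cv2.resize(b,(320,240))[:,:,:] if 0 else cv2.copyMakeBorder(cv2.resize(b,(320,240)),0,64,0,0,0)])
cv2.imwrite("pics/l1.png",im[:,:,::-1]);print(s["eef_pos"],s["wrist_force"],s["torque"])
E
```

```text
[525.82840981 262.85334263 236.38972007] [ 0.31953622  0.18892784 -6.82997315] [-0.01513338 -0.15089522 -0.02508568]
```

View pics/l1.png

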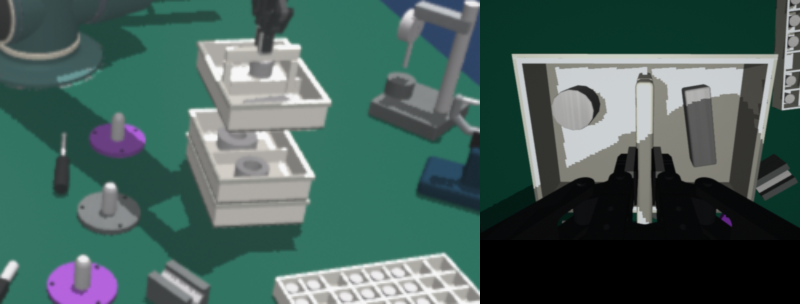

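The top tray hangs level with both parts in it, and the lower tray stayed nested. The wide collar is on the robot's side and the tall one on the far side. Next I carry the tray to the plate.

Call:
step_arm(series=[[-0.034,-0.2,0,0.067],[-0.034,-0.4,0,0.067],[-0.034,-0.6,0,0.067],[-0.034,-0.736,0,0.067],[-0.034,-0.736,0,0.067],[-0.034,-0.736,0,0.067],[-0.034,-0.736,0,0.067],[-0.034,-0.736,0,0.067]])

```text
t: 4.42
eef_pos: [517.7, 138.8, 231.4]
tcp_rot: [-2.232, -2.21, 0.002]
wrist_force: [0.8, 0.3, -7.7]
gripper_width: 9.0
grasp_force: 78.4
```

Call:
step_arm(series=[[-0.034,-0.736,0,0.067],[-0.034,-0.736,0,0.067],[-0.034,-0.736,0,0.067],[-0.034,-0.736,0,0.067],[-0.034,-0.736,0,0.067],[-0.034,-0.736,0,0.067],[-0.034,-0.736,0,0.067],[-0.034,-0.736,0,0.067]])

```text
t: 5.08
eef_pos: [510.7, -8.2, 231.5]
tcp_rot: [-2.169, -2.271, 0.002]
wrist_force: [0.2, 0.1, -7.9]
gripper_width: 9.1
grasp_force: 78.4
```

Call:
step_arm(series=[[-0.034,-0.736,0,0.067],[-0.034,-0.736,0,0.067],[-0.034,-0.736,0,0.067],[-0.034,-0.736,0,0.067],[-0.034,-0.736,0,0.067],[-0.034,-0.736,0,0.067],[-0.034,-0.736,0,0.067],[-0.034,-0.736,0,0.067]])

```text
t: 5.75
eef_pos: [503.7, -155.2, 231.5]
tcp_rot: [-2.104, -2.331, 0.001]
wrist_force: [-0.3, 0.5, -8.2]
gripper_width: 9.1
grasp_force: 78.4
```

Call:
step_arm(series=[[-0.034,-0.736,0,0.067],[-0.034,-0.736,0,0.067],[-0.034,-0.736,0,0.067],[-0.034,-0.736,0,0.067],[-0.034,-0.736,0,0.067],[-0.034,-0.6,0,0.067],[-0.034,-0.4,0,0.067],[-0.034,-0.2,0,0.067]])

```text
t: 6.42
eef_pos: [497.1, -277.1, 231.5]
tcp_rot: [-2.039, -2.388, 0.001]
wrist_force: [-0.5, -0.7, -8.0]
gripper_width: 9.2
grasp_force: 78.4
```

Call:
step_arm(series=[[0,0,-0.2,0],[0,0,-0.5,0],[0,0,-0.7,0],[0,0,-0.8,0],[0,0,-0.8,0],[0,0,-0.7,0],[0,0,-0.5,0],[0,0,-0.3,0]])

```text
t: 7.08
eef_pos: [497.3, -274.8, 117.4]
tcp_rot: [-2.037, -2.388, 0.0]
wrist_force: [-0.2, 0.6, -7.2]
gripper_width: 9.0
grasp_force: 78.4
```

Call:
step_arm(series=[[0,0,-0.2,0],[0,0,0,0],[0,0,0,0]])

```text
t: 7.33
eef_pos: [498.2, -275.9, 115.5]
tcp_rot: [2.039, 2.389, 0.0]
wrist_force: [0.1, -0.0, -6.9]
gripper_width: 8.9
grasp_force: 78.4
```

```bash
python3 - <<'E'
from h import *
import cv2
s=arm.read_state();a=arm.grab_frame("scene")[190:340,150:350];b=arm.grab_frame("top")[180:350,320:480]
im=np.hstack([cv2.resize(a,(440,330)),cv2.resize(b,(310,330))])
cv2.imwrite("pics/l2.png",im[:,:,::-1]);print(s["eef_pos"],s["wrist_force"],s["torque"])
E
```

```text
[ 498.16510325 -275.85880228  115.48729596] [ 0.09946491 -0.03983593 -6.94610991] [-0.11632738 -0.04167877 -0.03182541]
```

View pics/l2.png

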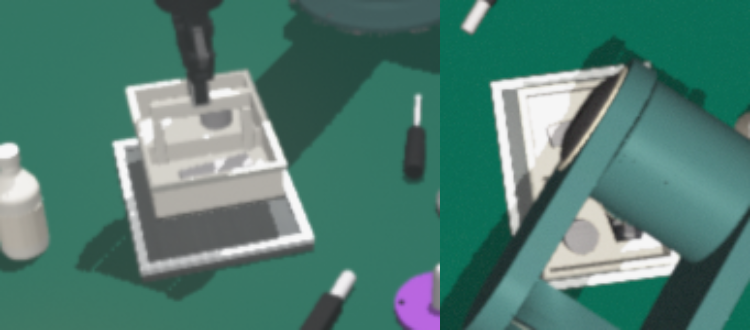

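The tray is level, square with the plate and centred over it. Lowering it now.

Call:
step_arm(series=[[0,0,-0.3,0],[0,0,-0.4,0],[0,0,-0.4,0],[0,0,-0.3,0],[0,0,-0.12,0],[0,0,-0.08,0],[0,0,0,0],[0,0,0,0]])

```text
t: 8.1
eef_pos: [498.1, -275.9, 75.1]
tcp_rot: [2.039, 2.389, 0.0]
wrist_force: [-0.5, -0.2, -8.0]
gripper_width: 9.3
grasp_force: 78.4
```

Call:
step_arm(series=[[0,0,-0.06,0],[0,0,-0.06,0],[0,0,-0.04,0],[0,0,0,0],[0,0,0,0]])

```text
t: 8.52
eef_pos: [498.0, -275.9, 71.0]
tcp_rot: [2.039, 2.389, 0.0]
wrist_force: [-0.1, -0.4, -5.7]
gripper_width: 9.1
grasp_force: 78.5
```

Call:
step_arm(series=[[0,0,-0.04,0],[0,0,-0.02,0],[0,0,0,0],[0,0,0,0]])

```text
t: 8.85
eef_pos: [498.1, -276.1, 70.9]
tcp_rot: [2.039, 2.389, -0.0]
wrist_force: [-5.9, 1.4, 6.9]
gripper_width: 8.9
grasp_force: 80.3
```

Call:
step_arm(series=[[0,0,0,0],[0,0,0,0],[0,0,0,0],[0,0,0,0],[0,0,0,0]], hand=1)

```text
t: 9.27
eef_pos: [498.0, -275.9, 69.5]
tcp_rot: [2.039, 2.39, 0.0]
wrist_force: [-0.1, -0.2, 0.0]
gripper_width: 69.4
grasp_force: 0.0
```

Call:
step_arm(series=[[0,0,0.2,0],[0,0,0.5,0],[0,0,0.9,0],[0,0,1,0],[0,0,1,0],[0,0,1,0],[0,0,1,0],[0,0,1,0]])

```text
t: 9.93
eef_pos: [497.8, -275.7, 237.1]
tcp_rot: [2.039, 2.389, 0.0]
wrist_force: [-0.1, -0.4, -0.2]
gripper_width: 85.4
grasp_force: 0.0
```

Call:
step_arm(series=[[-0.035,0.903,0,0.535],[-0.035,0.903,0,0.535],[-0.035,0.903,0,0.535],[-0.035,0.903,0,0.535],[-0.035,0.903,0,0.535],[-0.035,0.903,0,0.535],[-0.035,0.903,0,0.535],[-0.035,0.903,0,0.535]])

```text
t: 10.6
eef_pos: [490.7, -94.2, 235.8]
tcp_rot: [1.453, 2.784, 0.0]
wrist_force: [0.7, 0.2, 0.8]
gripper_width: 85.3
grasp_force: 0.0
```

Call:
step_arm(series=[[-0.035,0.903,0,0.535],[-0.035,0.903,0,0.535],[-0.035,0.903,0,0.535],[-0.035,0.903,0,0.535],[-0.035,0.903,0,0.535],[-0.035,0.903,0,0.535],[-0.035,0.903,0,0.535],[-0.035,0.903,0,0.535]])

```text
t: 11.27
eef_pos: [483.6, 86.5, 235.8]
tcp_rot: [0.798, 3.037, 0.001]
wrist_force: [0.3, -0.1, 0.2]
gripper_width: 85.2
grasp_force: 0.0
```

```bash
python3 - <<'E'
from h import *
import cv2
im=arm.grab_frame("top")[:,:,::-1]
cv2.imwrite("pics/t2full.png",im)
E
```

Call:
step_arm(series=[[-0.035,0.903,0,0.535],[-0.035,0.903,0,0.535],[-0.035,0.903,0,0.535],[-0.035,0.903,0,0.535],[-0.035,0.903,0,0.535],[-0.035,0.903,0,0.535],[-0.035,0.903,0,0.535],[-0.035,0.903,0,0.535]])

```text
t: 11.98
eef_pos: [476.7, 267.1, 235.8]
tcp_rot: [0.103, 3.139, 0.001]
wrist_force: [0.4, -0.2, 0.2]
gripper_width: 85.5
grasp_force: 0.0
```

Call:
step_arm(series=[[0,0,0,0],[0,0,0,0],[0,0,0,0]])

```text
t: 12.23
eef_pos: [476.9, 265.6, 235.1]
tcp_rot: [0.108, 3.139, 0.0]
wrist_force: [0.8, 0.1, -0.2]
gripper_width: 85.3
grasp_force: 0.0
```

```bash
python3 - <<'E'
from h import *
import cv2,pickle
from scipy.spatial.transform import Rotation as Rn
s=arm.read_state();m=arm.camera_model("wrist");im=arm.grab_frame("wrist")[:,:,::-1]
pickle.dump(m,open("w2.pkl","wb"));cv2.imwrite("pics/w2.png",im)
t=cv2.imread("pics/t2full.png")
cv2.imwrite("pics/m2.png",np.hstack([cv2.resize(im,(480,360)),cv2.resize(t[170:350,80:240],(320,360))]))
print(s["t"],s["eef_pos"],Rn.from_rotvec(s["tcp_rot"]).as_matrix().round(3).tolist())
E
```

```text
12.2333 [476.92752991 265.6312659  235.12556695] [[-0.998, 0.069, 0.001], [0.069, 0.998, 0.0], [-0.001, 0.0, -1.0]]
```

View pics/m2.png

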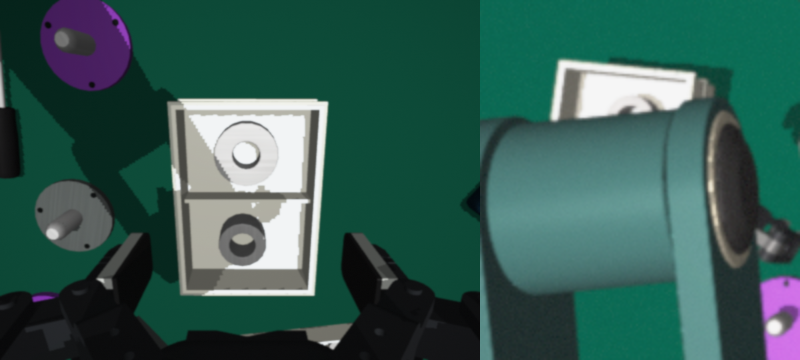

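The wrist view shows the wide collar at about (327,204) and the tall one at about (323,316) in full-size pixels, with the grey post's disc at about (100,287). I'll refine these in code.

```bash
python3 - <<'E'
from h import *
import cv2,pickle
m=pickle.load(open("w2.pkl","rb"));im=cv2.imread("pics/w2.png")
g=cv2.cvtColor(im,cv2.COLOR_BGR2GRAY)
# rectify onto horizontal planes (1px=0.5mm) and find circles
K,R,t=map(np.array,(m["intrinsics"],m["R"],m["t"]))
def find(c,z,dia,src=g,mm=m,half=60,p2=18,tol=2):
    K,R,t=(np.array(mm[k]) for k in("intrinsics","R","t"))
    H=K@np.c_[R[:,0],R[:,1],R@[0,0,z]+t]@np.array([[.5,0,c[0]-half],[0,.5,c[1]-half],[0,0,1]])
    w=cv2.warpPerspective(src,H,(4*half,4*half),flags=cv2.INTER_CUBIC|cv2.WARP_INVERSE_MAP)
    r=cv2.HoughCircles(cv2.GaussianBlur(w,(5,5),0),cv2.HOUGH_GRADIENT,1,6,param1=60,param2=p2,minRadius=int(dia-tol),maxRadius=int(dia+tol))
    return None if r is None else [(round(c[0]-half+a*.5,1),round(c[1]-half+b*.5,1),round(q,1)) for a,b,q in r[0][:4]]
w0=back("wrist",[(326.7,204)],80,m)[0];t0=back("wrist",[(322.7,316)],86,m)[0];p0=back("wrist",[(100,287)],10,m)[0]
print(w0,t0,p0)
print("wide out",find(w0,80,66),"bore",find(w0,80,28,p2=12))
print("tall out",find(t0,86,52),"bore",find(t0,86,28,p2=12))
print("disc wrist",find(p0,10,100,half=80,tol=4))
T=cv2.cvtColor(cv2.imread("pics/top0.png"),cv2.COLOR_BGR2GRAY);tm=arm.camera_model("top")
print("disc top",find((557.6,34),10,100,T,tm,80,tol=4))
E
```

```text
[472.8960054  263.87584853] [562.89348633 254.15870474] [554.63688183  35.43529281]
wide out [(np.float64(474.1), np.float64(264.6), np.float32(66.3))] bore [(np.float64(475.1), np.float64(264.6), np.float32(28.2)), (np.float64(470.6), np.float64(265.1), np.float32(27.1))]
tall out [(np.float64(572.6), np.float64(253.9), np.float32(51.2))] bore [(np.float64(572.6), np.float64(253.4), np.float32(27.9)), (np.float64(558.6), np.float64(254.9), np.float32(26.8)), (np.float64(580.1), np.float64(245.4), np.float32(29.3))]
disc wrist [(np.float64(557.4), np.float64(32.2), np.float32(99.3)), (np.float64(556.9), np.float64(35.2), np.float32(103.4)), (np.float64(553.9), np.float64(32.2), np.float32(103.4))]
disc top [(np.float32(556.8), np.float32(34.2), np.float32(100.1)), (np.float32(558.8), np.float32(36.8), np.float32(96.8)), (np.float32(556.8), np.float32(31.2), np.float32(96.8))]
```

Call:
step_arm(series=[[-0.05,-0.02,-0.5,0],[-0.05,-0.02,-0.9,0],[0,0,-0.9,0],[0,0,-0.9,0],[0,0,-0.9,0],[0,0,-0.9,0],[0,0,-0.7,0],[0,0,-0.5,0]])

```text
t: 12.95
eef_pos: [473.7, 263.8, 76.9]
tcp_rot: [-0.109, -3.138, 0.002]
wrist_force: [-0.4, -1.0, 0.6]
gripper_width: 85.6
grasp_force: 0.0
```

Call:
step_arm(series=[[0,0,-0.3,0],[0,0,-0.3,0],[0,0,-0.2,0],[0,0,-0.1,0],[0,0,-0.1,0],[0,0,-0.1,0],[0,0,0,0],[0,0,0,0]])

```text
t: 13.62
eef_pos: [474.5, 265.0, 52.1]
tcp_rot: [0.107, 3.14, 0.0]
wrist_force: [-0.2, 0.1, -0.4]
gripper_width: 85.1
grasp_force: 0.0
```

Call:
step_arm(series=[[0,0,0,0],[0,0,0,0],[0,0,0,0],[0,0,0,0],[0,0,0,0],[0,0,0,0]], hand=0, newtons=60)

```text
t: 14.12
eef_pos: [477.9, 267.0, 58.2]
tcp_rot: [0.107, 3.13, 0.009]
wrist_force: [2.6, 18.7, 37.8]
gripper_width: 12.4
grasp_force: 18.9
```

Call:
step_arm(series=[[0,0,0.1,0],[0,0,0.3,0],[0,0,0.5,0],[0,0,0.7,0],[0,0,0.8,0],[0,0,0.6,0],[0,0,0.3,0],[0,0,0,0]])

```text
t: 14.78
eef_pos: [475.0, 265.2, 136.6]
tcp_rot: [0.107, 3.137, 0.002]
wrist_force: [0.4, -0.1, 0.2]
gripper_width: -0.3
grasp_force: 0.0
```

Call:
step_arm(series=[[0,0,0.8,0],[0,0,0.8,0],[0,0,0.8,0],[0,0,0.8,0],[0,0,0.8,0],[0,0,0,0],[0,0,0,0]], hand=1)

```text
t: 15.37
eef_pos: [474.5, 265.0, 234.3]
tcp_rot: [0.107, 3.139, 0.0]
wrist_force: [-0.6, -0.6, -1.2]
gripper_width: 83.3
grasp_force: 0.0
```

```bash
python3 - <<'E'
from h import *
import cv2,pickle
s=arm.read_state();m=arm.camera_model("wrist");b=arm.grab_frame("wrist")[:,:,::-1];a=arm.grab_frame("scene")[:,:,::-1]
pickle.dump(m,open("w3.pkl","wb"));cv2.imwrite("pics/w3.png",b);cv2.imwrite("pics/s3.png",a)
cv2.imwrite("pics/m3.png",np.hstack([cv2.resize(b[110:430,190:470],(420,480)),cv2.resize(a[195:300,405:500],(380,420)).copy() if 0 else cv2.copyMakeBorder(cv2.resize(a[195:300,405:500],(380,420)),0,60,0,0,0)]))
print(s["eef_pos"],s["t"])
E
```

```text
[474.525002   264.99135414 234.32700253] 15.3667
```

View pics/m3.png

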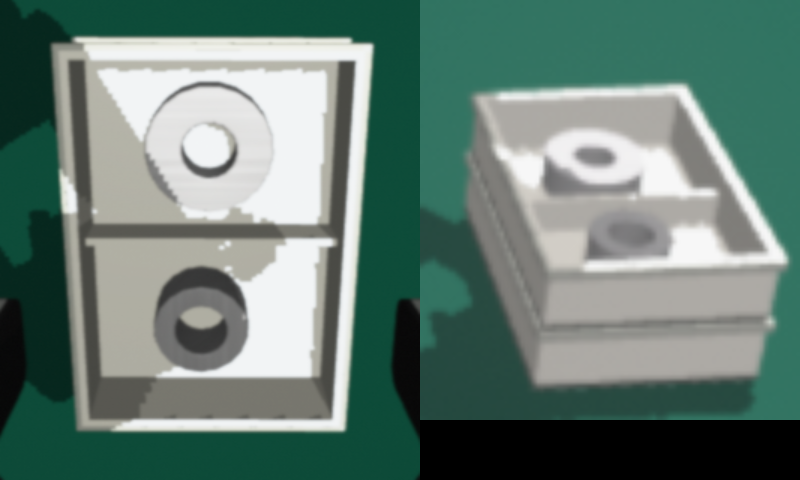

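The collars both still lie flat, so the fingers must have missed or slid over. I'll check the geometry in code.

```bash
cat >> h.py <<'E'
import cv2
def find(c,z,dia,src,mm,half=60,p2=14,tol=2):
    K,R,t=(np.array(mm[k]) for k in("intrinsics","R","t"))
    H=K@np.c_[R[:,0],R[:,1],R@[0,0,z]+t]@np.array([[.5,0,c[0]-half],[0,.5,c[1]-half],[0,0,1]])
    w=cv2.warpPerspective(src,H,(4*half,4*half),flags=cv2.INTER_CUBIC|cv2.WARP_INVERSE_MAP)
    r=cv2.HoughCircles(cv2.GaussianBlur(w,(5,5),0),cv2.HOUGH_GRADIENT,1,6,param1=60,param2=p2,minRadius=int(dia-tol),maxRadius=int(dia+tol))
    return None if r is None else [(float(c[0]-half+a*.5),float(c[1]-half+b*.5),round(float(q),1)) for a,b,q in r[0][:2]]
E
python3 - <<'E'
from h import *
import pickle
m=pickle.load(open("w3.pkl","rb"));K,R,t=(np.array(m[k]) for k in("intrinsics","R","t"))
g=cv2.imread("pics/w3.png",0)
print("cam pos",(-R.T@t).round(1),"fwd",R[2].round(3),"right",R[0].round(3))
print("tcp px",[ (lambda p:(p[:2]/p[2]).round(1))(K@(R@np.array(X)+t)) for X in([474.5,265,234],[474.5,265-42,247],[474.5,265+42,247])])
for z in(72,76,80,84,88,92): print(z,"wide",find((474,265),z,66,g,m,tol=4),find((474,265),z,28,g,m,tol=3)," tall",find((572,254),z+6,52,g,m,tol=4),find((572,254),z+6,28,g,m,tol=3))
for n,z in(("scene",80),("scene",84)):
    s=cv2.imread("pics/s3.png",0);print(find((474,265),z,66,s,arm.camera_model(n),tol=4),find((572,254),z+6,52,s,arm.camera_model(n),tol=4))
E
```

```text
cam pos [402.3 269.7 399. ] fwd [ 0.284 -0.02  -0.959] right [ 0.07   0.998 -0.   ]
tcp px [array([329.8, 291.5]), array([221.9, 312.1]), array([438.9, 298.1])]
72 wide [(475.75, 264.75, 68.3), (472.75, 265.25, 62.8)] [(476.75, 264.25, 29.3), (473.25, 264.25, 25.8)]  tall [(576.75, 252.75, 52.0), (563.25, 254.75, 48.8)] [(576.75, 253.25, 28.8), (561.25, 254.75, 29.3)]
76 wide [(474.75, 264.75, 67.2), (477.75, 264.25, 68.3)] [(475.75, 264.25, 29.3), (471.75, 264.75, 26.0)]  tall [(575.25, 253.75, 52.1), (562.25, 252.25, 52.1)] [(574.75, 253.25, 28.9), (560.75, 254.25, 26.0)]
80 wide [(474.25, 264.75, 65.9), (477.25, 264.25, 68.3)] [(474.25, 264.25, 29.1), (470.75, 265.25, 27.0)]  tall [(572.25, 252.75, 50.8), (559.75, 254.25, 48.6)] [(572.25, 253.75, 28.3), (558.25, 254.75, 26.8)]
84 wide [(474.25, 265.25, 63.9), (476.25, 262.75, 68.3)] [(473.75, 264.75, 28.0), (469.75, 265.25, 26.8)]  tall [(570.25, 253.25, 49.7), (558.75, 255.25, 49.9)] [(570.25, 253.75, 27.4), (554.75, 255.75, 29.3)]
88 wide [(472.25, 264.75, 65.0), (476.75, 264.75, 69.4)] [(472.25, 264.75, 28.4), (468.75, 265.25, 25.8)]  tall [(568.25, 253.75, 48.7), (557.25, 255.75, 49.7)] [(568.25, 253.75, 27.7), (554.25, 255.75, 25.7)]
92 wide [(472.75, 265.25, 62.8), (475.75, 264.75, 68.3)] [(471.75, 264.25, 28.2), (467.75, 265.25, 26.0)]  tall [(565.75, 253.75, 48.6), (555.25, 256.25, 48.8)] [(565.75, 254.25, 26.8), (552.25, 255.25, 26.0)]
[(475.75, 266.25, 68.3), (476.75, 263.25, 66.1)] None
[(482.25, 262.75, 66.1)] None
```

Call:
step_arm(series=[[0,0,-0.6,0],[0,0,-0.95,0],[0,0,-1,0],[0,0,-1,0],[0,0,-1,0],[0,0,-1,0],[0,0,-0.9,0],[0,0,-0.5,0]])

```text
t: 16.13
eef_pos: [472.5, 264.0, 55.9]
tcp_rot: [-0.107, -3.135, 0.004]
wrist_force: [-0.3, -0.8, -1.0]
gripper_width: 85.5
grasp_force: 0.0
```

Call:
step_arm(series=[[0,0,-0.2,0],[0,0,-0.2,0],[0,0,-0.15,0],[0,0,-0.15,0],[0,0,-0.1,0],[0,0,0,0]])

```text
t: 16.63
eef_pos: [474.5, 265.0, 40.7]
tcp_rot: [0.107, 3.14, 0.0]
wrist_force: [0.6, -0.6, 0.2]
gripper_width: 85.8
grasp_force: 0.0
```

```bash
python3 - <<'E'
from station import arm
print(arm.grasp_offset, arm.read_state()["wrist_force"])
E
```

```text
18.700000000000003 [ 0.57183751 -0.61371377  0.17536438]
```

Call:
step_arm(series=[[0,0,-0.06,0],[0,0,-0.06,0],[0,0,-0.06,0],[0,0,0,0]])

```text
t: 16.97
eef_pos: [474.4, 264.9, 36.0]
tcp_rot: [-0.107, -3.14, 0.0]
wrist_force: [0.5, -0.4, -0.9]
gripper_width: 85.0
grasp_force: 0.0
```

Call:
step_arm(series=[[0,0,-0.06,0],[0,0,-0.06,0],[0,0,0,0]])

```text
t: 17.22
eef_pos: [474.3, 264.9, 32.8]
tcp_rot: [-0.107, -3.139, 0.0]
wrist_force: [-0.2, 0.9, -0.6]
gripper_width: 85.5
grasp_force: 0.0
```

Call:
step_arm(series=[[0,0,0,0],[0,0,0,0],[0,0,0,0],[0,0,0,0]], hand=0, newtons=40)

```text
t: 17.55
eef_pos: [474.5, 265.2, 33.8]
tcp_rot: [0.107, 3.139, 0.001]
wrist_force: [-3.2, -0.4, 6.2]
gripper_width: 65.5
grasp_force: 43.8
```

Call:
step_arm(series=[[0,0,0,0],[0,0,0.1,0],[0,0,0.2,0],[0,0,0.5,0],[0,0,0.8,0],[0,0,0.8,0],[0,0,0.6,0],[0,0,0.3,0]], newtons=80)

```text
t: 18.22
eef_pos: [475.1, 265.2, 118.7]
tcp_rot: [0.107, 3.137, 0.002]
wrist_force: [-0.0, -0.2, -3.4]
gripper_width: 64.1
grasp_force: 89.2
```

Call:
step_arm(series=[[0,0,0.1,0],[0,0,0,0],[0,0,0,0]])

```text
t: 18.47
eef_pos: [474.1, 264.8, 117.3]
tcp_rot: [-0.107, -3.139, 0.001]
wrist_force: [0.7, -0.4, -4.0]
gripper_width: 64.0
grasp_force: 89.2
```

```bash
python3 - <<'E'
from h import *
s=arm.read_state();m=arm.camera_model("wrist");b=arm.grab_frame("wrist")[:,:,::-1];cv2.imwrite("pics/w4.png",b)
g=cv2.cvtColor(b,cv2.COLOR_BGR2GRAY);e=np.array(s["eef_pos"]);print(e,s["wrist_force"])
for d in(38,43,46,48,51,56): print(d,find(e[:2],e[2]+d,66,g,m,tol=3),find(e[:2],e[2]+d,28,g,m,half=30))
E
```

```text
[474.08324453 264.76088395 117.28236166] [ 0.66573609 -0.39273807 -4.03608515]
38 [(479.8332445271754, 264.0108839488906, 68.4), (470.8332445271754, 263.0108839488906, 65.0)] [(479.8332445271754, 263.5108839488906, 29.4), (467.3332445271754, 265.5108839488906, 27.1)]
43 [(476.3332445271754, 263.5108839488906, 67.3), (478.3332445271754, 261.0108839488906, 68.4)] [(476.3332445271754, 264.5108839488906, 29.4)]
46 [(474.8332445271754, 264.5108839488906, 64.0), (474.8332445271754, 261.5108839488906, 68.4)] [(474.3332445271754, 264.0108839488906, 29.4)]
48 [(472.8332445271754, 264.0108839488906, 64.0), (474.8332445271754, 267.0108839488906, 68.4)] [(473.3332445271754, 264.5108839488906, 27.5)]
51 [(471.3332445271754, 267.5108839488906, 67.3), (471.3332445271754, 263.0108839488906, 64.0)] [(471.8332445271754, 264.5108839488906, 26.8)]
56 [(465.8332445271754, 262.0108839488906, 66.2), (466.8332445271754, 268.5108839488906, 67.3)] [(467.8332445271754, 265.0108839488906, 26.6)]
```

Call:
step_arm(series=[[0.11,-0.3,0,0],[0.215,-0.6,0,0],[0.25,-0.7,0,0],[0.25,-0.7,0,0],[0.25,-0.7,0,0],[0.25,-0.7,0,0],[0.25,-0.7,0,0],[0.25,-0.7,0,0]])

```text
t: 19.18
eef_pos: [520.0, 136.0, 117.4]
tcp_rot: [-0.107, -3.139, 0.001]
wrist_force: [0.1, -0.9, -4.4]
gripper_width: 64.2
grasp_force: 89.2
```

Call:
step_arm(series=[[0.25,-0.7,0,0],[0.25,-0.7,0,0],[0.25,-0.7,0,0],[0.25,-0.7,0,0],[0.25,-0.7,0,0],[0.18,-0.5,0,0],[0.06,-0.16,0,0],[0,0,0,0]])

```text
t: 19.85
eef_pos: [557.3, 32.5, 117.7]
tcp_rot: [-0.109, -3.139, 0.0]
wrist_force: [0.2, -1.2, -5.5]
gripper_width: 64.2
grasp_force: 89.2
```

Call:
step_arm(series=[[0,0,-0.4,0],[0,0,-0.7,0],[0,0,-0.7,0],[0,0,-0.3,0],[0,0,-0.1,0],[0,0,0,0],[0,0,0,0]])

```text
t: 20.43
eef_pos: [557.6, 33.8, 63.9]
tcp_rot: [0.107, 3.139, 0.0]
wrist_force: [-0.1, -0.8, -4.1]
gripper_width: 64.1
grasp_force: 89.3
```

```bash
python3 - <<'E'
from h import *
s=arm.read_state();m=arm.camera_model("wrist");b=arm.grab_frame("wrist")[:,:,::-1];cv2.imwrite("pics/w5.png",b)
g=cv2.cvtColor(b,cv2.COLOR_BGR2GRAY);e=np.array(s["eef_pos"]);print(e,s["wrist_force"])
for d in(46,47): print(d,find(e[:2],e[2]+d,66,g,m,tol=3),find(e[:2],e[2]+d,28,g,m,half=30))
print("disc",find((557.4,33.4),10,100,g,m,half=80,tol=3))
a=arm.grab_frame("scene")[:,:,::-1];cv2.imwrite("pics/s5.png",a)
E
```

```text
[557.57102512  33.77875859  63.86445534] [-0.12409276 -0.7944118  -4.05429744]
46 [(558.3210251213417, 33.028758591754915, 64.8), (554.3210251213417, 34.028758591754915, 68.4)] [(557.8210251213417, 33.528758591754915, 28.3)]
47 [(557.8210251213417, 33.028758591754915, 64.0), (557.8210251213417, 36.028758591754915, 68.4)] [(557.8210251213417, 33.528758591754915, 28.2)]
disc [(556.6500244140625, 33.650001525878906, 98.0), (598.1500244140625, 29.650001525878906, 101.3)]
```

Call:
step_arm(series=[[-0.01,0,-0.3,0],[0,0,-0.4,0],[0,0,-0.3,0],[0,0,-0.2,0],[0,0,-0.15,0],[0,0,0,0]])

```text
t: 21.03
eef_pos: [556.5, 33.4, 28.2]
tcp_rot: [-0.107, -3.138, 0.0]
wrist_force: [-0.5, -0.5, -4.8]
gripper_width: 64.0
grasp_force: 89.4
```

Call:
step_arm(series=[[0,0,-0.12,0],[0,0,-0.12,0],[0,0,-0.12,0],[0,0,0,0]])

```text
t: 21.37
eef_pos: [556.8, 33.4, 19.8]
tcp_rot: [-0.107, -3.139, 0.0]
wrist_force: [0.1, 0.4, -4.8]
gripper_width: 63.8
grasp_force: 89.4
```

Call:
step_arm(series=[[0,0,-0.2,0],[0,0,-0.3,0],[0,0,-0.3,0],[0,0,-0.2,0],[0,0,-0.1,0],[0,0,0,0]])

```text
t: 21.87
eef_pos: [556.6, 33.4, -8.1]
tcp_rot: [-0.107, -3.138, 0.0]
wrist_force: [0.4, 0.0, -4.0]
gripper_width: 63.9
grasp_force: 89.4
```

Call:
step_arm(series=[[0,0,-0.06,0],[0,0,-0.04,0],[0,0,0,0],[0,0,0,0]])

```text
t: 22.2
eef_pos: [557.1, 33.5, -9.4]
tcp_rot: [0.107, 3.139, 0.0]
wrist_force: [-0.2, 0.5, -3.8]
gripper_width: 64.0
grasp_force: 89.4
```

Call:
step_arm(series=[[0,0,-0.06,0],[0,0,-0.04,0],[0,0,0,0],[0,0,0,0]])

```text
t: 22.53
eef_pos: [557.2, 33.4, -11.6]
tcp_rot: [0.107, 3.139, 0.0]
wrist_force: [-3.5, 0.3, 3.7]
gripper_width: 64.1
grasp_force: 90.0
```

Call:
step_arm(series=[[0,0,0,0],[0,0,0,0],[0,0,0,0],[0,0,0,0]], hand=1)

```text
t: 22.87
eef_pos: [557.1, 33.4, -12.1]
tcp_rot: [0.107, 3.14, 0.0]
wrist_force: [1.1, 0.6, -0.3]
gripper_width: 85.1
grasp_force: 0.0
```

Call:
step_arm(series=[[0,0,0.2,0],[0,0,0.5,0],[0,0,0.8,0],[0,0,0.9,0],[0,0,1,0],[0,0,1,0],[0,0,1,0],[0,0,1,0]])

```text
t: 23.53
eef_pos: [556.9, 33.4, 150.6]
tcp_rot: [0.107, 3.139, 0.0]
wrist_force: [0.0, -0.2, -0.5]
gripper_width: 85.6
grasp_force: 0.0
```

Call:
step_arm(series=[[0,0,1,0],[0,0,0.8,0],[0,0,0,0],[0,0,0,0]])

```text
t: 23.87
eef_pos: [557.4, 33.5, 195.1]
tcp_rot: [0.107, 3.137, 0.0]
wrist_force: [-0.5, 0.5, -1.0]
gripper_width: 85.4
grasp_force: 0.0
```

```bash
python3 - <<'E'
from h import *
s=arm.read_state();m=arm.camera_model("wrist");b=arm.grab_frame("wrist")[:,:,::-1];cv2.imwrite("pics/w6.png",b)
g=cv2.cvtColor(b,cv2.COLOR_BGR2GRAY);e=np.array(s["eef_pos"]);print(e,s["wrist_force"])
for z in(34,37): print(z,find((557.4,33.4),z,66,g,m,tol=3,p2=12))
print("disc",find((557.4,33.4),10,100,g,m,half=80,tol=3),"tip",find((557.4,33.4),58,14,g,m,half=30,p2=8))
a=arm.grab_frame("scene")[:,:,::-1];g=cv2.cvtColor(a,cv2.COLOR_BGR2GRAY);ms=arm.camera_model("scene")
for z in(34,37): print("scene",z,find((557.4,33.4),z,66,g,ms,tol=3,p2=10))
E
```

```text
[557.41025866  33.45696418 195.0721406 ] [-0.46984599  0.48074948 -0.96524488]
34 [(558.1500244140625, 33.150001525878906, 64.9), (555.6500244140625, 35.150001525878906, 64.0)]
37 [(557.1500244140625, 33.650001525878906, 65.1), (554.6500244140625, 31.649999618530273, 66.2)]
disc [(557.6500244140625, 33.650001525878906, 98.6), (555.1500244140625, 31.150001525878906, 98.0)] tip [(557.1500244140625, 33.150001525878906, 14.3), (547.1500244140625, 30.649999618530273, 15.4)]
scene 34 [(558.6500244140625, 31.649999618530273, 67.3), (561.6500244140625, 32.150001525878906, 64.0)]
scene 37 [(563.1500244140625, 31.149999618530273, 66.2)]
```

The wide collar measures home on the disc, centred on the post to within about 1 mm. Next is the tall collar.

Call:
step_arm(series=[[0.075,1,0,0],[0.075,1,0,0],[0.075,1,0,0],[0.075,1,0,0],[0.075,1,0,0],[0.075,1,0,0],[0.075,1,0,0],[0.075,1,0,0]])

```text
t: 24.63
eef_pos: [571.5, 234.6, 191.8]
tcp_rot: [-0.107, -3.138, 0.001]
wrist_force: [0.8, 0.2, 0.0]
gripper_width: 85.2
grasp_force: 0.0
```

Call:
step_arm(series=[[0,0.6,0,0],[0,0.26,0,0],[0,0,-0.3,0],[0,0,-0.8,0],[0,0,-1,0],[0,0,-1,0],[0,0,-0.8,0],[0,0,-0.5,0]])

```text
t: 25.3
eef_pos: [571.1, 253.2, 79.8]
tcp_rot: [-0.109, -3.137, 0.002]
wrist_force: [-0.7, 0.4, -0.1]
gripper_width: 85.7
grasp_force: 0.0
```

Call:
step_arm(series=[[0,0,-0.4,0],[0,0,-0.4,0],[0,0,-0.4,0],[0,0,-0.3,0],[0,0,-0.3,0],[0,0,-0.1,0],[0,0,0,0],[0,0,0,0]])

```text
t: 25.97
eef_pos: [572.2, 255.1, 35.8]
tcp_rot: [0.107, 3.139, 0.0]
wrist_force: [0.1, -0.6, -0.2]
gripper_width: 85.0
grasp_force: 0.0
```

Call:
step_arm(series=[[0,0,0,0],[0,0,0,0],[0,0,0,0],[0,0,0,0],[0,0,0,0]], hand=0, newtons=40)

```text
t: 26.38
eef_pos: [572.3, 255.0, 36.2]
tcp_rot: [0.107, 3.139, 0.0]
wrist_force: [-2.0, -0.9, 5.7]
gripper_width: 51.3
grasp_force: 41.7
```

Call:
step_arm(series=[[0,0,0,0],[0,0,0.1,0],[0,0,0.2,0],[0,0,0.5,0],[0,0,0.8,0],[0,0,0.8,0],[0,0,0.6,0],[0,0,0.3,0]], newtons=80)

```text
t: 27.05
eef_pos: [572.8, 255.2, 121.1]
tcp_rot: [0.107, 3.137, 0.002]
wrist_force: [0.7, 0.1, -2.4]
gripper_width: 50.3
grasp_force: 83.4
```

Call:
step_arm(series=[[0,0,0.1,0],[0,0,0,0],[0,0,0,0]])

```text
t: 27.3
eef_pos: [571.7, 254.8, 119.4]
tcp_rot: [-0.107, -3.139, 0.001]
wrist_force: [-0.6, 0.1, -2.1]
gripper_width: 50.4
grasp_force: 83.3
```

```bash
python3 - <<'E'
from h import *
s=arm.read_state();m=arm.camera_model("wrist");b=arm.grab_frame("wrist")[:,:,::-1];cv2.imwrite("pics/w7.png",b)
g=cv2.cvtColor(b,cv2.COLOR_BGR2GRAY);e=np.array(s["eef_pos"]);print(e,s["wrist_force"])
for d in(47,49,51): print(d,find(e[:2],e[2]+d,52,g,m,tol=3),find(e[:2],e[2]+d,28,g,m,half=30))
E
```

```text
[571.66098899 254.79751083 119.37256203] [-0.6443429   0.13357549 -2.08916434]
47 [(573.9109889928079, 254.0475108308017, 51.8), (570.9109889928079, 253.0475108308017, 54.4)] [(573.9109889928079, 254.0475108308017, 29.4)]
49 [(572.9109889928079, 255.0475108308017, 49.9), (571.4109889928079, 252.0475108308017, 53.3)] [(572.9109889928079, 254.0475108308017, 28.3)]
51 [(570.9109889928079, 254.5475108308017, 49.9), (572.9109889928079, 252.0475108308017, 54.4)] [(571.9109889928079, 254.5475108308017, 27.2)]
```

Call:
step_arm(series=[[-0.043,-0.3,0,0],[-0.043,-0.6,0,0],[-0.043,-0.7,0,0],[-0.043,-0.7,0,0],[-0.043,-0.7,0,0],[-0.043,-0.7,0,0],[-0.043,-0.7,0,0],[-0.043,-0.7,0,0]])

```text
t: 28.02
eef_pos: [562.9, 125.4, 120.0]
tcp_rot: [-0.108, -3.139, 0.001]
wrist_force: [0.8, -0.4, -1.9]
gripper_width: 50.5
grasp_force: 83.4
```

Call:
step_arm(series=[[-0.043,-0.7,0,0],[-0.043,-0.7,0,0],[-0.043,-0.7,0,0],[-0.043,-0.7,0,0],[-0.043,-0.6,0,0],[-0.043,-0.35,0,0],[0,0,0,0],[0,0,0,0]])

```text
t: 28.68
eef_pos: [556.7, 33.2, 120.3]
tcp_rot: [-0.109, -3.14, -0.0]
wrist_force: [0.1, 0.5, -2.4]
gripper_width: 50.6
grasp_force: 83.4
```

Call:
step_arm(series=[[0,0,-0.4,0],[0,0,-0.7,0],[0,0,-0.7,0],[0,0,-0.3,0],[0,0,-0.1,0],[0,0,0,0],[0,0,0,0]])

```text
t: 29.27
eef_pos: [557.3, 34.0, 66.0]
tcp_rot: [0.107, 3.139, 0.0]
wrist_force: [0.3, 0.4, -2.9]
gripper_width: 50.3
grasp_force: 83.5
```

```bash
python3 - <<'E'
from h import *
s=arm.read_state();m=arm.camera_model("wrist");b=arm.grab_frame("wrist")[:,:,::-1];cv2.imwrite("pics/w8.png",b)
g=cv2.cvtColor(b,cv2.COLOR_BGR2GRAY);e=np.array(s["eef_pos"]);print(e,s["wrist_force"])
for d in(49,50): print(d,find(e[:2],e[2]+d,52,g,m,tol=3),find(e[:2],e[2]+d,28,g,m,half=30))
E
```

```text
[557.31014939  33.95478529  66.03570009] [ 0.270885    0.38253193 -2.92282157]
49 [(558.0601493901029, 33.20478529292911, 51.0), (523.5601493901029, 34.70478529292911, 54.4)] [(558.5601493901029, 33.20478529292911, 28.3)]
50 [(558.0601493901029, 33.70478529292911, 50.0), (521.5601493901029, 35.70478529292911, 50.0)] [(557.5601493901029, 33.20478529292911, 28.2)]
```

Call:
step_arm(series=[[0,0,-0.3,0],[0,0,-0.4,0],[0,0,-0.3,0],[0,0,-0.2,0],[0,0,-0.1,0],[0,0,0,0]])

```text
t: 29.82
eef_pos: [556.6, 33.7, 32.0]
tcp_rot: [-0.107, -3.138, 0.0]
wrist_force: [-0.5, 0.8, -1.8]
gripper_width: 50.2
grasp_force: 83.5
```

Call:
step_arm(series=[[0,0,-0.12,0],[0,0,-0.12,0],[0,0,-0.12,0],[0,0,-0.12,0],[0,0,0,0],[0,0,0,0]])

```text
t: 30.32
eef_pos: [556.9, 33.7, 20.7]
tcp_rot: [-0.107, -3.139, 0.0]
wrist_force: [0.3, 0.0, -2.2]
gripper_width: 50.2
grasp_force: 83.5
```

Call:
step_arm(series=[[0,0,-0.08,0],[0,0,-0.06,0],[0,0,-0.04,0],[0,0,0,0],[0,0,0,0]])

```text
t: 30.73
eef_pos: [557.0, 33.7, 16.4]
tcp_rot: [-0.107, -3.14, 0.0]
wrist_force: [-0.7, 0.2, -2.6]
gripper_width: 50.2
grasp_force: 83.5
```

Call:
step_arm(series=[[0,0,-0.04,0],[0,0,0,0],[0,0,0,0]])

```text
t: 30.98
eef_pos: [557.0, 33.7, 15.4]
tcp_rot: [-0.107, -3.14, 0.0]
wrist_force: [-0.9, -0.4, -1.9]
gripper_width: 50.0
grasp_force: 83.5
```

Call:
step_arm(series=[[0,0,-0.04,0],[0,0,-0.04,0],[0,0,0,0],[0,0,0,0]])

```text
t: 31.32
eef_pos: [557.2, 33.7, 14.5]
tcp_rot: [0.107, 3.139, -0.0]
wrist_force: [-7.5, -0.9, 10.9]
gripper_width: 50.4
grasp_force: 84.9
```

Call:
step_arm(series=[[0,0,0,0],[0,0,0,0],[0,0,0,0],[0,0,0,0],[0,0,0,0]], hand=1)

```text
t: 31.73
eef_pos: [557.0, 33.7, 13.3]
tcp_rot: [-0.107, -3.14, 0.0]
wrist_force: [-0.7, 0.2, 0.1]
gripper_width: 85.5
grasp_force: 0.0
```

Call:
step_arm(series=[[0,0,0.2,0],[0,0,0.5,0],[0,0,0.8,0],[0,0,0.9,0],[0,0,1,0],[0,0,1,0],[0,0,1,0],[0,0,1,0]])

```text
t: 32.4
eef_pos: [556.8, 33.7, 176.1]
tcp_rot: [0.107, 3.139, 0.0]
wrist_force: [-0.5, -0.4, -0.6]
gripper_width: 85.7
grasp_force: 0.0
```

Call:
step_arm(series=[[0,0,0.6,0],[0,0,0.2,0],[0,0,0,0],[0,0,0,0],[0,0,0,0]])

```text
t: 32.82
eef_pos: [556.5, 33.7, 191.7]
tcp_rot: [-0.107, -3.138, 0.0]
wrist_force: [-0.2, -0.4, -0.1]
gripper_width: 85.1
grasp_force: 0.0
```

```bash
python3 - <<'E'
from h import *
s=arm.read_state();m=arm.camera_model("wrist");b=arm.grab_frame("wrist")[:,:,::-1];cv2.imwrite("pics/w9.png",b)
g=cv2.cvtColor(b,cv2.COLOR_BGR2GRAY);e=np.array(s["eef_pos"]);print(s["t"],e,s["wrist_force"])
for z in(60,64,68,72): print(z,find((557.4,33.4),z,52,g,m,tol=3,p2=10))
print("wide",find((557.4,33.4),34,66,g,m,tol=3,p2=10))
a=arm.grab_frame("scene")[:,:,::-1];g=cv2.cvtColor(a,cv2.COLOR_BGR2GRAY);ms=arm.camera_model("scene")
for z in(60,64,68,72): print("scene",z,find((557.4,33.4),z,52,g,ms,tol=3,p2=8))
cv2.imwrite("pics/s9.png",a)
E
```

```text
32.8167 [556.47523491  33.68375194 191.70600732] [-0.20616538 -0.43805003 -0.11179241]
60 [(560.1500244140625, 33.150001525878906, 54.4), (553.6500244140625, 33.650001525878906, 49.5)]
64 [(556.1500244140625, 33.150001525878906, 53.3), (548.6500244140625, 33.650001525878906, 54.4)]
68 [(556.6500244140625, 33.150001525878906, 50.0), (553.1500244140625, 35.150001525878906, 52.2)]
72 [(554.1500244140625, 32.150001525878906, 53.3), (554.1500244140625, 35.650001525878906, 54.4)]
wide [(557.6500244140625, 32.650001525878906, 64.0), (564.1500244140625, 27.649999618530273, 67.3)]
scene 60 [(553.6500244140625, 34.650001525878906, 51.1), (592.1500244140625, 20.149999618530273, 54.4)]
scene 64 [(559.6500244140625, 31.149999618530273, 54.4), (558.6500244140625, 34.150001525878906, 49.6)]
scene 68 [(564.1500244140625, 30.149999618530273, 54.4), (563.6500244140625, 33.150001525878906, 49.5)]
scene 72 [(569.1500244140625, 28.649999618530273, 54.4), (569.1500244140625, 31.649999618530273, 49.5)]
```

```bash
python3 -c "
from station import arm
print(arm.job_done())"
```

```text
the job is handed in; nothing more can be done
None
```

I handed the job in at about 33 s: the top tray is on the plate, and the wide collar then the tall one are on the post. Camera fits put both collars home and centred within about 1.5 mm. The tray's final rest and the lower tray's position were judged from contact force and tool position, not re-photographed, and one early grip attempt slid over the wide collar without visibly moving it.

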